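# Lock out the twin-spindle sander and take off a cap of unknown thread hand

### The arm

A 6-joint arm with a two-finger parallel gripper is mounted at the origin on the work surface; the furniture and walls round the work are solid. World frame = base frame: x ahead of the robot, y to its left, z up, the work surface at z = 0. Lengths are in m, angles in degrees, forces in N, time in s.
With the tool pointing down it reaches from about 0.225 to 0.875 m from the base axis. Payload 3.4 kg.
Tool frame: the origin (TCP) lies between the finger pads; the fingertips stand 8 mm ahead of it and the grasp point (between the pads) lies 11 mm behind it (arm.tips_ahead is the distance from the TCP to the fingertips, in m); z points along the fingers, y is the line along which they close (so a half turn about z gives the same grasp; the last joint's range is limited). The gripper opens to 85 mm and grips with 20 to 120 N. Pads are 22 mm wide; open, the fingers measure 114 mm over their backs; the gripper's body (76 mm by 85 mm) begins 54 mm behind the grasp point. The pads swing forward as they close: fully open they stand 13 mm farther back than shut.
Start: joints at [-83.193, 15.808, 86.224, -0, 77.962, -6.933], TCP at [0.137, -0.559, 0.239] pointing down, gripper open.
Joint ranges: [-165.64, 165.64], [-43.16, 119.46], [12.63, 154.43], [-67.54, 247.53], [6.08, 155.33], [-154.97, 154.97]. Speed limits (degrees/s): [147.25, 147.25, 180, 180, 180, 180].

### API

Orientations are given as [roll, pitch, yaw] about the fixed x, y, z axes, in that order (R = Rz(yaw) Ry(pitch) Rx(roll)).
In Python, from bench import arm, imaging gives the robot as it stands.
- The arm moves only by the tool arm_command, never from a script. Its argument "plan" is one flat list of numbers, 5 for each row, row after row: the shift along the tool's x, y, z normalised to -1 to 1, where 1 is 50 cm, then the turn about the tool's z normalised to -1 to 1, where 1 is 360 degrees, then the gripper command: -1 is shut, 1 is fully open, values between are in proportion. In form: [tx, ty, tz, roll, jaw, tx, ty, tz, roll, jaw, ...]. A call has 1 to 20 rows; each row shifts and turns the commanded pose from where the row before left it, along the tool's axes as they then stand; what a row does not reach is not made up. A row lasts 1/10 s, in which the tool goes at most 50 mm and 8.59 degrees, less where a joint would pass 70% of its speed; a pose out of reach is approached as far as the arm can. A call with a number of a shift or a turn outside -1 to 1 is refused whole. A call with a gripper value outside its range is refused whole. The fingers move at their own pace and stop on an object; "force" is the grip in N (left out, the last holds). Time passes only in rows, so rows that do not move let the fingers close. It gives the time, the measured TCP pose, the force, the opening and the grip force at its end, in the units of the state.
- arm.observe(): the state, without advancing time (a new reading comes with each control period).
- imaging.grab_frame(name): name is "side" or "top" or "wrist"; returns (picture, depth): 420x560x3 uint8, red, green, blue; 420x560 float32, m along the optical axis (not along the pixel's ray), 0 where there is no reading.
- imaging.get_calibration(name): a dict with "fovy" (degrees; the focal length in pixels is half the picture's height over the tangent of half this angle, whatever the lens; pixels are square), "cx", "cy" (the principal point, pixels), "extrinsics" (4x4, takes a point from world to camera coordinates). Camera axes: x right, y down, z forward; pixel columns grow to the right and rows downward; lengths in m; the calibration is good to about 2 mm. A picture is of the moment at which its call begins: read the wrist's pose just before it. get_calibration takes no time and is no camera call; for the wrist camera it gives the pose at the moment of the call.
- arm.finish_job(): hands the job in; it is judged then, once.
The state is a dict: "time_s": time; "joint_positions": joint angles; "qvel": joint speeds; "joint_efforts": joint torques, N m; "tcp_pos": TCP position; "eef_rot": TCP orientation; "contact_force": force on the tool from outside, world axes, zero at the start; "wrist_torque": the same for the moment, N m; "grip_width": opening from 0.0 (shut) to 1.0 (fully open); "finger_force": force on a finger pad.
Only numpy, scipy, OpenCV 4.12 (cv2) and the standard library are available. Lean on these libraries where they do the work, as an engineer would, in place of code of your own. Each camera call takes 0.05 s, during which the arm holds its last target. There are 200 camera calls.

### The job

Lock out the sanding machine by hanging the tag by its eye on the machine's upright peg and letting go of it; then unscrew the cap of the spindle farther from the peg. Its quick thread may be right- or left-handed and nothing shows which: try it one way, and if it meets a stop almost at once, turn it the other way until it comes free. Finish while still holding that cap in the gripper, upright and at least 5 cm straight above where it sat, with the tag still on the peg, the cap of the other spindle left alone and the other things on the bench not disturbed.

Things in the scene. Friction and masses are not known exactly. Their poses are not given: they have to be found in the camera images.
- tag_fin (a point): Centre of the tag's upright grip fin, 23 mm above the plate's underside. The tag is a bare aluminium plate 95 x 40 x 5 mm (about 100 g), flat on the bench; x runs along it towards the eye, z up. The fin is 40 mm long (along x), 10 mm thick (along y); its top is 41 mm above the plate's underside. The eye is 55 mm from the fin's centre along +x.
- tag_eye (a point): Centre of the eye, a plain round hole of 14 mm diameter through the plate of the tag, half-way through its 5 mm thickness; the plate's end is 14.5 mm beyond it. Axes as tag_fin.
- tag: The whole tag; origin at the centre of its plate's underside, x towards the eye, z up.
- peg_foot (a point): Foot of the peg, an upright steel pin of 8 mm diameter, 45 mm long, on the shoulder (22 mm diameter) of a post at one end of the machine. The point is on the pin's axis, at the shoulder, 110 mm above the bench. z up; y along the machine, away from both spindles; -x out of its front. An eye put over the pin slides to the shoulder; let go, the tag droops and hangs there.
- far_cap_grip (a point): The cap to take off: round, black, ribbed, 50 mm in diameter, 42 mm high, about 120 g, upright axis. The point is on the axis 27 mm above the lower rim, the height to grip; z is its axis, x (pale line on top) turns with it. Any yaw of grasp will do. The neck below it is 52 mm wide, 14 mm above the machine's top. The spindles stand 110 and 220 mm from the peg; this is the far one.
- far_seat (a point): Fixed centre of the far neck's top, 74 mm above the bench, where the far cap's lower rim rests; z up. The spindle inside the cap stands 21 mm above it.
- far_cap: The far cap as a whole; origin at the centre of its lower rim, z up. It turns with little resistance: one way to a hard stop after about 0.25 rad, the other (loosening) way, staying at its height, to a hard stop at about 1.5 rad; from 1.2 rad to that stop it lifts straight off, before that it cannot. Which way loosens changes between starts and cannot be seen.
- near_cap_grip (a point): Same point of the like cap on the spindle nearer the peg, which is to be left alone.
- near_cap: The near cap as a whole; origin at the centre of its lower rim.
- sander: The sanding machine, fixed to the bench: origin under its centre at bench height, a grey box 120 x 300 x 60 mm, long along y; y along it towards the peg end, -x out of its front.
- chisel_25: A chisel with orange handle, 275 mm, at the back of the bench; a bystander.
- spring_clamp_1: An orange spring clamp, 126 mm, at the back; a bystander.
- mallet: A beech mallet, 337 mm, back left; a bystander.
- tape_measure: A tape measure, 33 x 81 x 66 mm, left; a bystander.

How it is judged:
By the outcome, as a careful person would: the job done as asked, in the order asked, and still so for the second after the job is handed in, while the arm keeps its last pose, push and grip.
It also fails if it takes over 45 s, if anything falls off the work surface, if the arm or the gripper's body presses on something with over 40 N, if the wrist force passes 120 N, or if a joint passes its speed limit or range.

## Working session

There is one attempt and no reset: what is moved stays moved. The work goes in short steps, Python scripts to look and compute and a tool call to move; the robot and the scene stay as the last step left them, time stands still between calls to the robot, and variables do not carry over. Pictures are saved under pics/ and viewed, at most 10 in all, crops included, and the job is handed in when it is done.

Besides the shell and the picture viewer there is one more tool, called after ">>>" as name(argument=value, ...), one argument or row to a line, values as JSON. arm_command: Moves the arm, as the interface text tells. Its arguments: {"type":"object","properties":{"plan":{"type":"array","items":{"type":"number"}},"force":{"type":"number"}},"required":["plan"]}

```bash
mkdir -p pics; ls; cat > h.py <<'E'
import numpy as np, cv2, sys
from bench import arm, imaging
def cal(n):
    c=imaging.get_calibration(n); f=210/np.tan(np.radians(c["fovy"]/2)); return f,c["cx"],c["cy"],np.array(c["extrinsics"])
def cloud(d,c):
    f,cx,cy,E=c; v,u=np.mgrid[0:d.shape[0],0:d.shape[1]]
    P=np.stack([(u-cx)/f*d,(v-cy)/f*d,d],-1); return (P-E[:3,3])@E[:3,:3]
def ray(u,v,c,z):
    f,cx,cy,E=c; d=E[:3,:3].T@np.array([(u-cx)/f,(v-cy)/f,1]); o=-E[:3,:3].T@E[:3,3]
    return o+d*(z-o[2])/d[2]
E
python3 - <<'E'
from h import *
for n in ("top","side"):
    c=cal(n); p,d=imaging.grab_frame(n); np.savez(f"pics/{n}.npz",p=p,d=d); cv2.imwrite(f"pics/{n}0.png",p[:,:,::-1])
    print(n,c[:3],np.round(c[3],3).tolist())
print(arm.observe())
E
```

```text
pics
top (np.float64(475.39435082940105), 275.27001083068666, 207.52233848734946) [[-0.015, -1.0, 0.014, 0.046], [-0.994, 0.013, -0.11, 0.565], [0.11, -0.016, -0.994, 1.212], [0.0, 0.0, 0.0, 1.0]]
side (np.float64(419.2245969842203), 281.6786449343388, 212.2744205206811) [[-1.0, -0.011, -0.008, 0.56], [0.003, 0.39, -0.921, 0.064], [0.013, -0.921, -0.39, 1.364], [0.0, 0.0, 0.0, 1.0]]
{'time_s': 0.1, 'joint_positions': array([-8.31945647e+01,  1.58425293e+01,  8.62883621e+01, -2.78913359e-04,
        7.79636350e+01, -6.93397002e+00]), 'qvel': array([-0.04250291, -0.10026962, -0.16558135, -0.09161028, -0.07208236,
       -0.05073699]), 'joint_efforts': array([ 9.35902353e-04, -4.17699337e+01, -2.46404904e+01, -1.23597151e-04,
        5.76464998e-03,  1.47620983e-05]), 'tcp_pos': array([ 0.13649127, -0.5580786 ,  0.23853809]), 'eef_rot': array([-1.79906132e+02, -1.11410556e-02,  1.37394546e+01]), 'contact_force': array([-0.76180397,  0.21455738,  1.19571887]), 'wrist_torque': array([-0.05666852, -0.01890168, -0.02012003]), 'finger_force': 0.0, 'grip_width': 0.998976545623741}
```

View pics/top0.png

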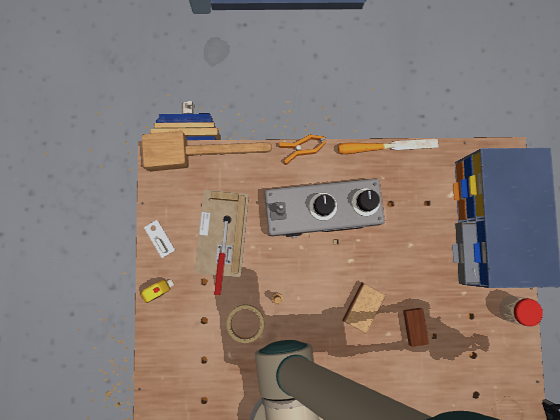

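View pics/side0.png

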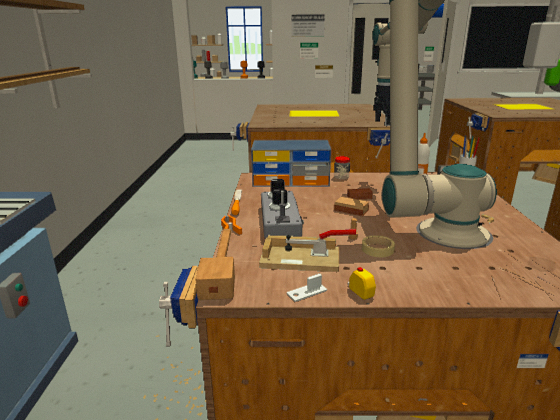

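The top view shows the tag at (159,239), left of the fixture. The machine has its peg post at (279,209), the near cap at (323,206) and the far cap at (368,202). The side view shows the tag at (307,288) with its fin up.

```bash
python3 - <<'E'
from h import *
z=np.load("pics/top.npz");p,d=z["p"],z["d"];c=cal("top");P=cloud(d,c)
z2=np.load("pics/side.npz");cs=cal("side");Ps=cloud(z2["d"],cs)
def st(n,m,P): 
    q=P[m]; print(n,len(q),np.round(np.median(q,0),4),np.round(q.min(0),3),np.round(q.max(0),3))
R=np.s_[215:262,140:180]
print("bench z", np.median(P[250:300,100+50:190,2]), np.median(Ps[290:300,225:280,2]))
# tag
hsv=cv2.cvtColor(p,cv2.COLOR_RGB2HSV)
m=np.zeros(p.shape[:2],np.uint8); m[R]=((hsv[R][...,1]<60)&(hsv[R][...,2]>110))*255
m=cv2.morphologyEx(m,cv2.MORPH_CLOSE,np.ones((5,5)))
cn=max(cv2.findContours(m,0,2)[0],key=cv2.contourArea)
W=np.array([ray(u,v,c,0.005)[:2] for u,v in cn[:,0]]);
r=cv2.minAreaRect((W*1000).astype(np.float32)); print("tag rect",r, cv2.boxPoints(r))
fin=np.zeros_like(m,bool); fin[R]=P[R][...,2]>0.028; st("fin",fin,P)
fs=np.zeros_like(m,bool); fs[265:302,285:330]=(Ps[265:302,285:330,2]>0.03); st("fin side",fs&(Ps[...,1]>.2),Ps)
# caps
for n,u,v in (("near",323,206),("far",368,202)):
    M=np.zeros_like(m,bool); s=np.s_[v-25:v+25,u-22:u+22]; M[s]=(P[s][...,2]>0.108)&(P[s][...,2]<.125)
    st(n,M,P); cc=max(cv2.findContours(M.astype(np.uint8),0,2)[0],key=cv2.contourArea)
    (x,y),rad=cv2.minEnclosingCircle(cc); print((x,y),rad,ray(x,y,c,.116))
s=np.s_[190:228,266:295]; M=np.zeros_like(m,bool); M[s]=(P[s][...,2]>0.1); st("post",M,P)
M[s]=(P[s][...,2]>0.13); st("pin",M,P) if M.any() else 0
S=np.zeros_like(m,bool); S[180:240,255:300]=Ps[180:240,255:300,2]>.12
st("pinside",S,Ps)
t=(P[...,2]>.05)&(P[...,2]<.066); t[:170]=0;t[245:]=0;t[:,:255]=0;t[:,395:]=0
q=P[t][:,:2]; r=cv2.minAreaRect((q*1000).astype(np.float32)); print("box",r)
big=lambda im,x0,y0,x1,y1:cv2.resize(im[y0:y1,x0:x1,::-1],(400,400),interpolation=cv2.INTER_CUBIC)
cv2.imwrite("pics/crop1.png",np.hstack([big(p,135,215,185,265),big(p,260,175,320,235)]))
E
```

```text
bench z 0.0006038140517579164 -0.0002321398277693609
tag rect ((490.9026794433594, 345.6849060058594), (96.11157989501953, 42.14607238769531), 30.570892333984375) [[438.80878 339.38742]
 [460.24445 303.09964]
 [542.9966  351.9824 ]
 [521.5609  388.27017]]
fin 82 [0.4682 0.3308 0.0405] [0.43  0.058 0.028] [0.49  0.347 1.266]
fin side 87 [0.478  0.3401 0.0377] [0.457 0.326 0.03 ] [0.542 1.238 0.595]
near 329 [ 0.5634 -0.0822  0.1157] [ 0.539 -0.108  0.108] [ 0.589 -0.058  0.122]
(324.90960693359375, 203.89114379882812) 10.322819709777832 [ 0.56373958 -0.08206314  0.116     ]
far 332 [ 0.574  -0.1913  0.116 ] [ 0.55  -0.217  0.108] [ 0.597 -0.167  0.122]
(369.2749938964844, 199.31875610351562) 10.411741256713867 [ 0.57356671 -0.19104088  0.116     ]
post 61 [0.553  0.0285 0.1123] [0.43  0.018 0.105] [0.564 0.058 1.266]
pin 17 [0.5524 0.0282 0.157 ] [0.43  0.024 0.132] [0.558 0.058 1.266]
pinside 39 [0.5577 0.0305 0.1415] [0.542 0.025 0.12 ] [0.561 1.238 0.595]
box ((562.5620727539062, -88.18968200683594), (125.35370635986328, 300.0279846191406), 5.14965295791626)
```

View pics/crop1.png

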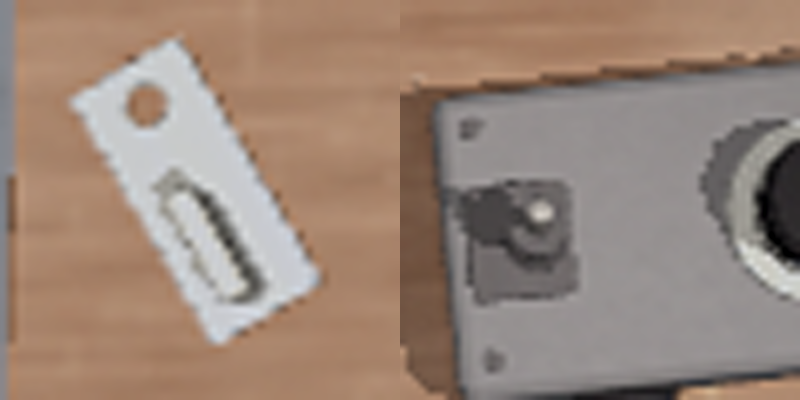

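```bash
cat >> h.py <<'E'
def to(x,y,z,yaw=None):
    s=arm.observe(); a=np.radians(s["eef_rot"][2]); d=np.array([x,y,z])-s["tcp_pos"]; cc,ss=np.cos(a),np.sin(a)
    t=np.array([cc*d[0]+ss*d[1],ss*d[0]-cc*d[1],-d[2]])/.5
    print("shift",np.round(t,4),"rows>=",np.linalg.norm(t)*10,"turn",None if yaw is None else (s["eef_rot"][2]-yaw)/360, "yaw",s["eef_rot"][2],"tcp",s["tcp_pos"],"t",s["time_s"])
E
python3 - <<'E'
from h import *
c=cal("top")
print("eye",ray(152.9,227.5,c,.004),"peg",ray(280.65,206.3,c,.155))
z=np.load("pics/top.npz");P=cloud(z["d"],c); s=np.s_[275:310,130:180];q=P[s].reshape(-1,3);q=q[(q[:,2]>.02)&(q[:,2]<.1)];print("tape",q.min(0),q.max(0))
to(.472,.3345,.15,30.57)
E
```

```text
eye [0.5198563  0.36233975 0.004     ] peg [0.55485845 0.02711836 0.155     ]
tape [0.32880867 0.31316018 0.02043825] [0.38293055 0.38160388 0.07024133]
shift [ 1.0758 -1.5747  0.1771] rows>= 19.153084883770976 turn -0.046751515093080905 yaw 13.739454566490874 tcp [ 0.13649127 -0.5580786   0.23853809] t 0.1
```

>>> arm_command(
  plan=[0.0538,-0.0787,0,0,-0.2,0.0538,-0.0787,0,0,-0.2,0.0538,-0.0787,0,0,-0.2,0.0538,-0.0787,0,0,-0.2,0.0538,-0.0787,0,0,-0.2,0.0538,-0.0787,0,0,-0.2,0.0538,-0.0787,0,0,-0.2,0.0538,-0.0787,0,0,-0.2,0.0538,-0.0787,0,0,-0.2,0.0538,-0.0787,0,0,-0.2,0.0538,-0.0787,0,0,-0.2,0.0538,-0.0787,0,0,-0.2,0.0538,-0.0787,0,0,-0.2,0.0538,-0.0787,0,0,-0.2,0.0538,-0.0787,0,0,-0.2,0.0538,-0.0787,0,0,-0.2,0.0538,-0.0787,0,0,-0.2,0.0538,-0.0787,0,0,-0.2,0.0538,-0.0787,0,0,-0.2,0.0538,-0.0787,0,0,-0.2],
)

```text
time_s: 2.1
tcp_pos: [0.4723, 0.3356, 0.2387]
eef_rot: [180.0, 0.0, 13.8]
contact_force: [0.4, -1.1, 0.6]
grip_width: 0.4
finger_force: 0.0
```

>>> arm_command(
  plan=[0,0,0.08,-0.0234,-0.2,0,0,0.08,-0.0234,-0.2,0,0,0,0,-0.2,0,0,0,0,-0.2],
)

```text
time_s: 2.5
tcp_pos: [0.472, 0.3335, 0.159]
eef_rot: [180.0, 0.1, 30.4]
contact_force: [-0.2, 0.3, 0.8]
grip_width: 0.399
finger_force: 0.0
```

```bash
python3 - <<'E'
from h import *
c=cal("wrist");p,d=imaging.grab_frame("wrist"); np.savez("pics/w1.npz",p=p,d=d); cv2.imwrite("pics/w1.png",p[:,:,::-1])
print(np.round(c[3],3)); to(.472,.3345,.018,30.57); print(arm.observe()["grip_width"])
E
```

```text
[[ 0.505 -0.863  0.     0.049]
 [-0.819 -0.48   0.315  0.531]
 [-0.271 -0.159 -0.949  0.484]
 [ 0.     0.     0.     1.   ]]
shift [-0.0014 -0.002   0.2852] rows>= 2.8522305411534394 turn -0.0003957100229782265 yaw 30.42754439172784 tcp [0.47310362 0.33396614 0.16060626] t 2.55
0.3998267796784736
```

View pics/w1.png

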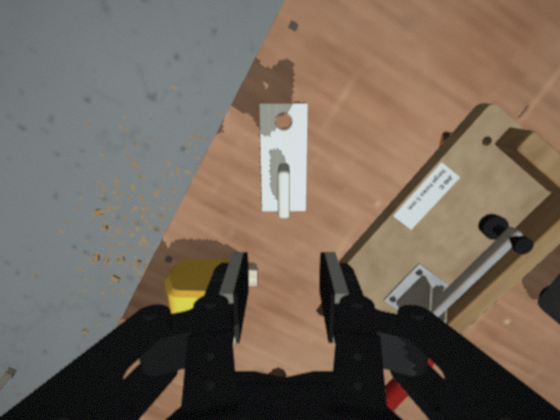

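The wrist view shows the tag aligned with the tool: eye at (284,121), fin top near (284,193), and the fingers centred on column 285.

>>> arm_command(
  plan=[0,0,0.07,0,-0.2,0,0,0.07,0,-0.2,0,0,0.07,0,-0.2,0,0,0.05,0,-0.2,0,0,0.02,0,-0.2,0,0,0,0,-1,0,0,0,0,-1,0,0,0,0,-1,0,0,0,0,-1,0,0,0,0,-1],
  force=60,
)

```text
time_s: 3.55
tcp_pos: [0.4736, 0.3344, 0.0212]
eef_rot: [180.0, -0.2, 30.6]
contact_force: [0.3, 0.6, 6.0]
grip_width: 0.109
finger_force: 60.6
```

```bash
python3 - <<'E'
from h import *
s=arm.observe(); print(s["grip_width"],s["finger_force"],s["contact_force"]); to(.472,.3345,.27,0)
E
```

```text
0.10856352316094543 60.57390332221985 [0.33812744 0.57636637 5.95438865]
shift [-0.0027 -0.0019 -0.4977] rows>= 4.976644764157961 turn 0.0849387885473519 yaw 30.577963877046685 tcp [0.47364921 0.33437633 0.02117326] t 3.55
```

>>> arm_command(
  plan=[0,0,-0.06,0,-1,0,0,-0.1,0.0212,-1,0,0,-0.1,0.0212,-1,0,0,-0.1,0.0212,-1,0,0,-0.04,0.0213,-1,0,0,0,0,-1,0,0,0,0,-1],
)

```text
time_s: 4.25
tcp_pos: [0.4717, 0.3334, 0.2189]
eef_rot: [180.0, 0.0, 0.2]
contact_force: [-0.6, 0.7, -1.7]
grip_width: 0.104
finger_force: 59.6
```

```bash
python3 - <<'E'
from h import *
c=cal("wrist");p,d=imaging.grab_frame("wrist"); np.savez("pics/w2.npz",p=p,d=d); cv2.imwrite("pics/w2.png",p[:,:,::-1])
to(.499,.0275,.2,0); s=arm.observe(); print(s["grip_width"],s["finger_force"],s["contact_force"])
E
```

```text
shift [0.0542 0.6113 0.0354] rows>= 6.147621222751562 turn 0.0003837588579308164 yaw 0.1381531888550939 tcp [0.47114279 0.33310311 0.21771523] t 4.3
0.10191522729892565 59.618913531303406 [-0.52199954  0.02767277 -1.17893803]
```

View pics/w2.png

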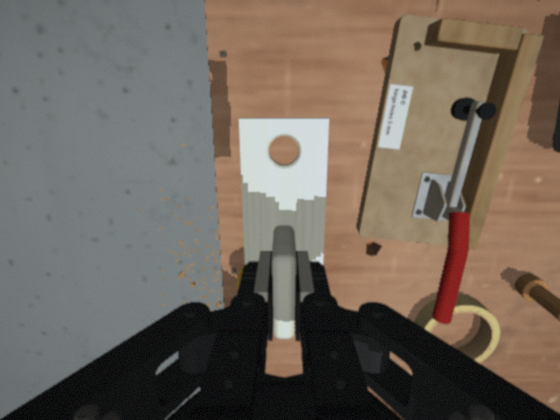

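The tag is held level and square, with the eye at (284,151) and its plate edges parallel to the image columns.

```bash
python3 - <<'E'
from h import *
c=cal("wrist");z=np.load("pics/w2.npz");p,d=z["p"],z["d"];P=cloud(d,c)
m=(P[...,2]>.15)&(P[...,2]<.26); m[:115]=0; m[190:]=0; m[:,:225]=0;m[:,345:]=0
q=P[m]; print("plate top",np.median(q,0),q.min(0),q.max(0)); A=np.c_[q[:,:2],np.ones(len(q))];print("slope",np.linalg.lstsq(A,q[:,2],rcond=None)[0])
h=(~m).astype(np.uint8); h[:130]=0;h[172:]=0;h[:,:262]=0;h[:,306:]=0
v,u=np.nonzero(h);print("eye px",u.mean(),v.mean(),len(u)); zt=np.median(q,0)[2]
e=ray((u.min()+u.max())/2,(v.min()+v.max())/2,c,zt); t=arm.observe()["tcp_pos"];print("eye",e,e-t,np.ptp(u),np.ptp(v))
E
```

```text
plate top [0.5250283  0.33309296 0.19968548] [0.5082112  0.31278433 0.19409518] [0.54119983 0.35301422 0.20190976]
slope [-0.01236664 -0.00142009  0.20660017]
eye px 283.46597633136093 149.65976331360946 676
eye [0.52597348 0.33196438 0.19968548] [ 0.05483069 -0.00113873 -0.01802976] 35 33
```

>>> arm_command(
  plan=[-0.003,0.0872,0,0,-1,-0.003,0.0872,0,0,-1,-0.003,0.0872,0,0,-1,-0.003,0.0872,0,0,-1,-0.003,0.0872,0,0,-1,-0.003,0.0872,0,0,-1,-0.003,0.0872,0,0,-1,0,0,0,0,-1,0,0,0,0,-1,0,0,0,0,-1],
)

```text
time_s: 5.3
tcp_pos: [0.4612, 0.0293, 0.218]
eef_rot: [-179.9, 0.2, 0.1]
contact_force: [-0.4, -0.1, -0.4]
grip_width: 0.102
finger_force: 59.6
```

```bash
python3 - <<'E'
from h import *
c=cal("wrist");p,d=imaging.grab_frame("wrist"); np.savez("pics/w3.npz",p=p,d=d); cv2.imwrite("pics/w3.png",p[:,:,::-1])
to(.500,.0278,.2,0);P=cloud(d,c)
m=(P[...,2]>.125)&(P[...,2]<.165)&(abs(P[...,1]-.027)<.03)&(abs(P[...,0]-.555)<.03); v,u=np.nonzero(m);q=P[m];print(len(q),np.median(q,0),q.min(0),q.max(0),u.min(),u.max(),v.min(),v.max())
m=(P[...,2]>.175)&(P[...,2]<.26);m[190:]=0;q=P[m];print("plate",q.min(0),q.max(0))
E
```

```text
shift [0.0772 0.0037 0.0367] rows>= 0.8558331304452849 turn 0.0003502001686206249 yaw 0.12607206070342497 tcp [0.46137295 0.02956477 0.21832928] t 5.35
198 [0.55601352 0.02714069 0.15310776] [0.55269143 0.02321207 0.12589546] [0.56068062 0.03064127 0.15489074] 281 294 57 74
plate [0.49825932 0.00892221 0.19471511] [0.5312275  0.04914458 0.20234539]
```

View pics/w3.png

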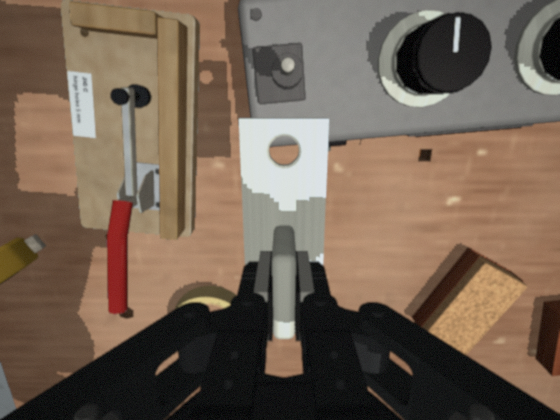

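The pin's tip is at (288,65), straight ahead of the eye at (284,150). Next I move the eye over it.

>>> arm_command(
  plan=[0.04,0.0015,0.02,0,-1,0.039,0.0015,0.02,0,-1,0,0,0,0,-1,0,0,0,0,-1,0,0,0,0,-1],
)

```text
time_s: 5.85
tcp_pos: [0.5005, 0.0279, 0.1993]
eef_rot: [-180.0, 0.1, 0.1]
contact_force: [-0.8, -0.6, -1.3]
grip_width: 0.108
finger_force: 59.6
```

```bash
python3 - <<'E'
from h import *
c=cal("wrist");p,d=imaging.grab_frame("wrist"); P=cloud(d,c)
to(.500,.0278,.2,0)
m=(P[...,2]>.17)&(P[...,2]<.26); m[:115]=0; m[190:]=0; m[:,:225]=0;m[:,345:]=0;zt=np.median(P[m][:,2])
h=(~m).astype(np.uint8); h[:130]=0;h[172:]=0;h[:,:262]=0;h[:,306:]=0
v,u=np.nonzero(h);e=ray((u.min()+u.max())/2,(v.min()+v.max())/2,c,zt);print("eye",e)
k=h.astype(bool);q=P[k];q=q[(q[:,2]>.15)];print(len(q),np.median(q,0) if len(q) else 0,q.min(0),q.max(0))
im=cv2.resize(p[110:210,215:355,::-1],(700,500)); 
pt,dt=imaging.grab_frame("top"); im2=cv2.resize(pt[165:245,240:340,::-1],(625,500)); cv2.imwrite("pics/w4.png",cv2.resize(np.hstack([im,im2]),(795,300)))
E
```

```text
shift [-0.0012 -0.0003 -0.0009] rows>= 0.015445408068917926 turn 0.0002536166465031238 yaw 0.09130199274112456 tcp [0.50061517 0.02764876 0.1995583 ] t 5.9
eye [0.55675341 0.02876089 0.18143174]
151 [0.55669514 0.02734112 0.15343713] [0.55332378 0.02298101 0.15034797] [0.58130926 0.03061289 0.3323991 ]
```

View pics/w4.png

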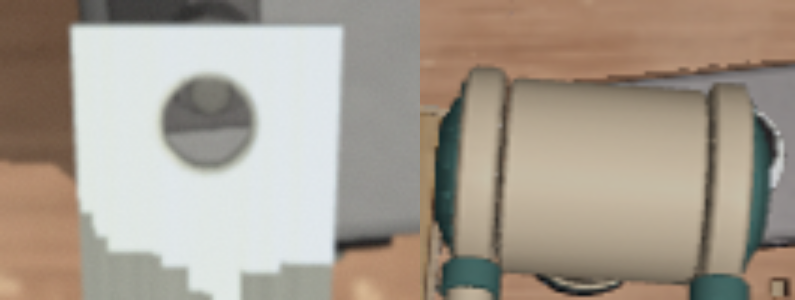

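The pin tip is visible through the eye. Eye and pin agree within about 1 mm in x and y, so I lower.

>>> arm_command(
  plan=[0,0.0015,0.02,0,-1,0,0,0.02,0,-1,0,0,0.02,0,-1,0,0,0,0,-1],
)

```text
time_s: 6.35
tcp_pos: [0.4998, 0.0263, 0.1672]
eef_rot: [-180.0, 0.2, 0.0]
contact_force: [-0.1, 0.3, -1.0]
grip_width: 0.106
finger_force: 59.6
```

>>> arm_command(
  plan=[0,0,0.02,0,-1,0,0,0.02,0,-1,0,0,0.01,0,-1,0,0,0.01,0,-1,0,0,0,0,-1],
)

```text
time_s: 6.85
tcp_pos: [0.5009, 0.0262, 0.1385]
eef_rot: [-180.0, 0.1, 0.0]
contact_force: [0.0, -0.2, -0.5]
grip_width: 0.104
finger_force: 59.6
```

```bash
python3 - <<'E'
from h import *
p,d=imaging.grab_frame("side"); a=cv2.resize(p[165:245,240:320,::-1],(400,400),interpolation=cv2.INTER_CUBIC)
c=cal("wrist");w,d=imaging.grab_frame("wrist");P=cloud(d,c);b=cv2.resize(w[100:240,215:355,::-1],(400,400))
cv2.imwrite("pics/s5.png",np.hstack([a,b])); print(np.median(P[120:185,245:265,2]),arm.observe()["contact_force"])
E
```

```text
0.12109958678244566 [-0.20413229 -0.20242322 -0.2243862 ]
```

View pics/s5.png

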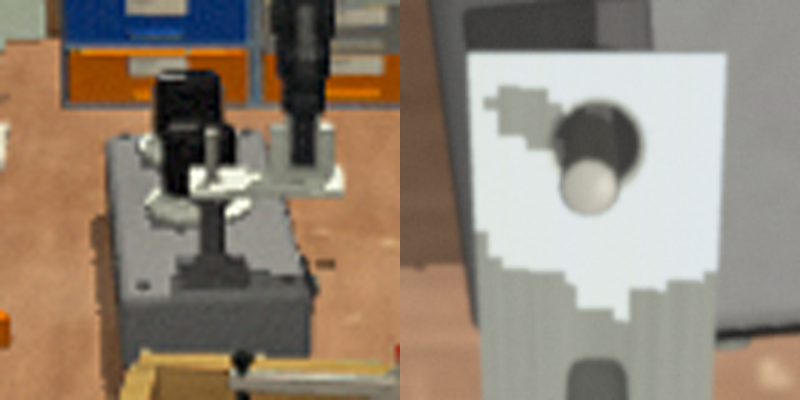

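The pin now stands through the eye, with the plate just above the shoulder. Next I lower slightly, release and lift.

>>> arm_command(
  plan=[0,0,0.008,0,-1,0,0,0,0,-0.8,0,0,0,0,-0.6,0,0,0,0,-0.4,0,0,0,0,-0.2,0,0,0,0,-0.2,0,0,0,0,-0.2,0,0,0,0,-0.2,0,0,0,0,-0.2,0,0,0,0,-0.2],
)

```text
time_s: 7.95
tcp_pos: [0.5014, 0.0262, 0.1353]
eef_rot: [180.0, -0.0, 0.0]
contact_force: [-0.3, 0.4, -1.1]
grip_width: 0.402
finger_force: 0.0
```

>>> arm_command(
  plan=[0,0,-0.02,0,-0.2,0,0,-0.04,0,-0.2,0,0,-0.06,0,-0.2,0,0,-0.06,0,-0.2,0,0,-0.06,0,-0.2,0,0,0,0,-0.2,0,0,0,0,-0.2],
)

```text
time_s: 8.65
tcp_pos: [0.5016, 0.0262, 0.2564]
eef_rot: [180.0, -0.1, 0.0]
contact_force: [-0.9, -0.4, -1.0]
grip_width: 0.402
finger_force: 0.0
```

```bash
python3 - <<'E'
from h import *
p,d=imaging.grab_frame("side"); a=cv2.resize(p[165:245,240:320,::-1],(400,400),interpolation=cv2.INTER_CUBIC)
w,d=imaging.grab_frame("wrist");b=cv2.resize(w[:,:,::-1],(400,300));b=np.vstack([b,np.zeros((100,400,3),np.uint8)])
cv2.imwrite("pics/s6.png",np.hstack([a,b])); to(.5736,-.191,.25,72)
E
```

```text
shift [0.1457 0.4346 0.0091] rows>= 4.585216401652684 turn -0.1999313941814519 yaw 0.02469809467731437 tcp [0.50063873 0.02629305 0.25457225] t 8.75
```

View pics/s6.png

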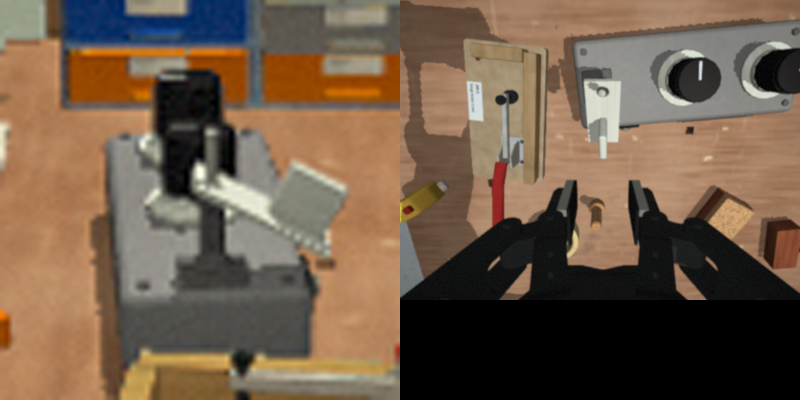

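The tag hangs drooped on the peg, free of the gripper. On to the far cap.

>>> arm_command(
  plan=[0.0243,0.0725,0,0,1,0.0243,0.0725,0,0,1,0.0243,0.0725,0,0,1,0.0243,0.0725,0,0,1,0.0243,0.0725,0,0,1,0.0243,0.0725,0,0,1,0,0,0,-0.0222,1,0,0,0,-0.0222,1,0,0,0,-0.0222,1,0,0,0,-0.0222,1,0,0,0,-0.0222,1,0,0,0,-0.0222,1,0,0,0,-0.0222,1,0,0,0,-0.0222,1,0,0,0,-0.0222,1,0,0,0,0,1,0,0,0,0,1],
)

```text
time_s: 10.45
tcp_pos: [0.5739, -0.1911, 0.2542]
eef_rot: [-179.9, -0.0, 71.8]
contact_force: [-0.5, -0.0, 0.5]
grip_width: 1.0
finger_force: 0.0
```

```bash
python3 - <<'E'
from h import *
c=cal("wrist");p,d=imaging.grab_frame("wrist");P=cloud(d,c)
m=((P[...,2]>.112)&(P[...,2]<.12)&(np.hypot(P[...,0]-.5736,P[...,1]+.191)<.04)).astype(np.uint8)
cn=max(cv2.findContours(m,0,2)[0],key=cv2.contourArea);W=np.array([ray(u,v,c,.116)[:2] for u,v in cn[:,0]])
print("cap",cv2.minEnclosingCircle((W*1000).astype(np.float32)),np.median(P[m>0][:,2]))
s=arm.observe();print(s["joint_positions"].round(1),s["grip_width"],s["wrist_torque"]);to(.5745,-.191,.09,72)
E
```

```text
cap ((576.4331665039062, -191.4144744873047), 24.18627166748047) 0.11458861383332486
[-25.   18.   80.8  -0.   81.2  -6.8] 0.9995677739954641 [-0.02971049 -0.00274662  0.00726811]
shift [0.0005 0.0008 0.3289] rows>= 3.288908473531377 turn -0.0005226986387066053 yaw 71.81182849006562 tcp [ 0.57404845 -0.1911061   0.25444477] t 10.5
```

>>> arm_command(
  plan=[0.0006,0.0019,0.08,0,1,0,0,0.08,0,1,0,0,0.08,0,1,0,0,0.06,0,1,0,0,0.028,0,1,0,0,0,0,0.5,0,0,0,0,0.2,0,0,0,0,-0.2,0,0,0,0,-0.2,0,0,0,0,-0.2,0,0,0,0,-0.2],
  force=40,
)

```text
time_s: 11.6
tcp_pos: [0.5762, -0.1917, 0.0927]
eef_rot: [179.8, 0.0, 71.9]
contact_force: [-0.2, -0.3, 5.3]
grip_width: 0.582
finger_force: 42.1
```

```bash
python3 - <<'E'
from h import *
s=arm.observe();print(s["joint_positions"].round(1),s["grip_width"],s["finger_force"],s["contact_force"],s["wrist_torque"],s["tcp_pos"],s["eef_rot"])
E
```

```text
[-25.   24.9  94.5  -0.   60.5  -6.9] 0.5823914746813977 42.07431446760893 [-0.1975099  -0.30040835  5.31547196] [ 0.02892254  0.02890307 -0.04608312] [ 0.57624278 -0.19165101  0.09266762] [1.79836272e+02 2.48774927e-02 7.19433531e+01]
```

>>> arm_command(
  plan=[0,0,0,0.0139,-0.2,0,0,0,0.0139,-0.2,0,0,0,0.0139,-0.2,0,0,0,0.0111,-0.2,0,0,0,0,-0.2],
)

```text
time_s: 12.1
tcp_pos: [0.5762, -0.1916, 0.0926]
eef_rot: [179.9, -0.0, 52.9]
contact_force: [0.2, 0.1, 5.1]
grip_width: 0.585
finger_force: 42.2
```

```bash
python3 - <<'E'
from h import *
s=arm.observe();print(s["joint_positions"].round(1),s["grip_width"],s["finger_force"],s["contact_force"],s["wrist_torque"],s["tcp_pos"],s["eef_rot"],s["joint_efforts"])
E
```

```text
[-25.   24.9  94.5  -0.   60.5  12.2] 0.58453122800983 42.20311542972922 [0.15578058 0.06923863 5.05870007] [ 0.04181645  0.08368225 -0.17090806] [ 0.57616178 -0.19163975  0.09264246] [ 1.79850131e+02 -2.62264744e-02  5.28662075e+01] [ 1.41969826e-01 -4.39683580e+01 -1.90537512e+01 -1.61585369e-02
 -5.43067628e-02  1.64706158e-01]
```

The cap turned 19° with no stop (0.17 N m), so this is the loosening direction. Continuing.

>>> arm_command(
  plan=[0,0,0,0.0164,-0.2,0,0,0,0.0164,-0.2,0,0,0,0.0164,-0.2,0,0,0,0.0164,-0.2,0,0,0,0.0164,-0.2,0,0,0,0,-0.2],
)

```text
time_s: 12.7
tcp_pos: [0.5762, -0.1917, 0.0927]
eef_rot: [179.9, -0.1, 23.3]
contact_force: [0.6, -0.5, 4.9]
grip_width: 0.582
finger_force: 42.2
```

```bash
python3 - <<'E'
from h import *
s=arm.observe();print(s["finger_force"],s["contact_force"],s["wrist_torque"],s["eef_rot"])
c=cal("wrist");p,d=imaging.grab_frame("wrist");t,_=imaging.grab_frame("side")
cv2.imwrite("pics/w7.png",np.hstack([cv2.resize(p[:,:,::-1],(400,300)),cv2.resize(t[160:235,240:340,::-1],(400,300),interpolation=cv2.INTER_CUBIC)]))
E
```

```text
42.19961693510413 [ 0.62128955 -0.53666677  4.88142622] [-0.01146745  0.01168872 -0.1047728 ] [ 1.79877104e+02 -1.02146903e-01  2.33160078e+01]
```

View pics/w7.png

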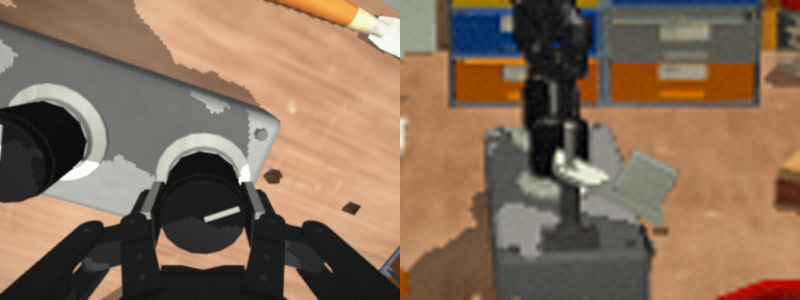

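The cap is gripped squarely, its pale line near (222,214) has turned with it, and the tag is still on the peg. Finishing the turn, then a gentle lift.

>>> arm_command(
  plan=[0,0,0,0.0164,-0.2,0,0,0,0.0164,-0.2,0,0,0,0.0164,-0.2,0,0,0,0.0164,-0.2,0,0,0,0.0164,-0.2,0,0,0,0,-0.2,0,0,0,0,-0.2],
)

```text
time_s: 13.5
tcp_pos: [0.5762, -0.1917, 0.0927]
eef_rot: [179.9, -0.2, -6.1]
contact_force: [-0.4, 0.7, 5.6]
grip_width: 0.581
finger_force: 42.2
```

>>> arm_command(
  plan=[0,0,-0.006,0,-0.2,0,0,-0.006,0,-0.2,0,0,0,0,-0.2],
)

```text
time_s: 13.8
tcp_pos: [0.5754, -0.1913, 0.0974]
eef_rot: [180.0, -0.0, -6.1]
contact_force: [0.5, 0.0, -1.7]
grip_width: 0.581
finger_force: 41.7
```

```bash
python3 - <<'E'
from h import *
s=arm.observe();print(s["finger_force"],s["contact_force"],s["wrist_torque"],s["eef_rot"],s["tcp_pos"])
c=cal("wrist");p,d=imaging.grab_frame("wrist");P=cloud(d,c)
m=(np.hypot(P[...,0]-.575,P[...,1]+.191)<.02)&(P[...,2]>.1)&(P[...,2]<.135);print("top z",np.median(P[m][:,2]),m.sum())
w=m&(p.min(-1)>130);print("line",w.sum(),np.argwhere(w).mean(0)[::-1])
E
```

```text
41.73298694193363 [ 0.49053725  0.02200163 -1.67494435] [-0.01622805 -0.09262263 -0.04855164] [ 1.79992483e+02 -3.65022562e-03 -6.09734859e+00] [ 0.57536049 -0.19127233  0.09744912]
top z 0.11936525414852384 6817
line 321 [308.45482866 300.27725857]
```

The load is about the cap's own weight, the top has risen, and the line has not moved relative to the gripper. The cap is free, so I lift straight up.

>>> arm_command(
  plan=[0,0,-0.02,0,-0.2,0,0,-0.03,0,-0.2,0,0,-0.04,0,-0.2,0,0,-0.04,0,-0.2,0,0,-0.03,0,-0.2,0,0,0,0,-0.2,0,0,0,0,-0.2,0,0,0,0,-0.2,0,0,0,0,-0.2,0,0,0,0,-0.2],
)

```text
time_s: 14.85
tcp_pos: [0.5749, -0.191, 0.1764]
eef_rot: [-180.0, 0.1, -6.1]
contact_force: [0.1, -0.2, -0.4]
grip_width: 0.58
finger_force: 42.5
```

```bash
python3 - <<'E'
from h import *
s=arm.observe();print(s["grip_width"],s["finger_force"],s["contact_force"],s["eef_rot"],s["tcp_pos"],s["time_s"])
p,d=imaging.grab_frame("side");P=cloud(d,cal("side"));w,d2=imaging.grab_frame("wrist");Q=cloud(d2,cal("wrist"))
m=(np.hypot(Q[...,0]-.575,Q[...,1]+.191)<.02)&(Q[...,2]>.17)&(Q[...,2]<.22);print("cap top",np.median(Q[m][:,2]),m.sum())
A=np.c_[Q[m][:,:2],np.ones(m.sum())];print("tilt",np.linalg.lstsq(A,Q[m][:,2],rcond=None)[0][:2])
g=np.zeros(m.shape,bool);g[170:225,270:312]=1
t=g&(P[...,2]>.07)&(P[...,2]<.15)&(P[...,0]<.545)&(P[...,0]>.45)&(abs(P[...,1]-.03)<.04);print("tag",t.sum(),P[t].min(0),P[t].max(0),np.median(P[t],0))
n=(np.hypot(P[...,0]-.5637,P[...,1]+.082)<.03)&(P[...,2]>.105)&(P[...,2]<.13);print("near",n.sum(),P[n].mean(0) if n.any() else 0)
E
```

```text
0.5802257039785059 42.46869005262852 [ 0.05738507 -0.18785353 -0.41599273] [-1.79971891e+02  9.48642293e-02 -6.09800119e+00] [ 0.57491921 -0.1910436   0.17641861] 14.85
cap top 0.1986365705642539 6832
tilt [-0.00015868 -0.00036882]
tag 237 [0.47427292 0.00361965 0.07627143] [0.54250123 0.05094584 0.13130416] [0.50515932 0.03118214 0.10495254]
near 81 [ 0.56967492 -0.07403937  0.11335621]
```

The cap is about 83 mm up and level, the tag is still on the peg, and the near cap is in place.

```bash
python3 -c "
from bench import arm
print(arm.finish_job())"
```

```text
the job is handed in; nothing more can be done
None
```

The job is handed in at about 15 s of the 45 s allowed: the tag hangs on the peg, and the far cap is unscrewed and held upright about 8 cm above its seat; I touched neither the near cap nor the other things on the bench.

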